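# Make up two parts kits on the assembly bench

## Robot

A 6-joint arm with a two-finger parallel gripper is mounted at the origin on the work surface. World frame = base frame: x ahead of the robot, y to its left, z up, the work surface at z = 0. Lengths are in m, angles in rad, forces in N, time in s.
With the tool pointing down it reaches from about 0.4 to 0.825 m from the base axis. Payload 7 kg.
Tool frame: the origin (TCP) lies at the very end of the fingers, on their centre line; the grasp point (between the pads) lies r.grip_point_offset behind it (r.grip_point_offset is the distance from the TCP to the grasp point, in m); z points along the fingers, y is the line along which they close (so a half turn about z gives the same grasp; the last joint's range is limited). The gripper opens to 85 mm and grips with 20 to 120 N. Pads are 22 mm wide; open, the fingers measure 114 mm over their backs; the gripper's body (76 mm by 85 mm) begins 54 mm behind the grasp point. The pads swing forward as they close: fully open they stand 13 mm farther back than shut.
Start: joints at [-0.96, 0.359, 0.012, 0, -1.224, -0.288], TCP at [0.214, -0.64, 0.231] pointing down, gripper open.
Joint ranges: [-3.07, 3.07], [-1.43, 2.12], [-1.02, 1.25], [-3.03, 1.67], [-3.05, -0], [-3.03, 3.03]. Speed limits (rad/s): [2.39, 2.39, 3.01, 3.14, 3.14, 3.14].

## Interface

Orientations are given as a unit quaternion [w, x, y, z].
In Python, from plant import r gives the robot as it stands.
- The arm moves only by the shell command python3 jog.py FILE [FORCE], which reads ROWS from the file FILE. ROWS is one flat JSON list of numbers that holds 1 to 8 rows one after another, with no inner brackets; each row has 5 numbers: dx, dy, dz in units of 5 mm, then a turn about the tool's z in units of 0.25 rad, then the opening from 0.0 (shut) to 1.0 (fully open); each row shifts and turns the commanded pose from where the row before left it, along the tool's axes as they then stand; what a row does not reach is not made up. A row lasts 1/10 s, in which the tool goes at most 0.05 m and 0.15 rad, less where a joint would pass 70% of its speed; a pose out of reach is approached as far as the arm can. The fingers move at their own pace and stop on an object; FORCE is the grip in N (left out, the last holds). Time passes only in rows, so rows that do not move let the fingers close. It prints the time, the measured TCP pose, the force, the opening and the grip force at its end. Input that does not fit is refused with a message, and nothing moves.
- r.get_state(): the state, without advancing time (a new reading comes with each control period).
- r.camera(name): name is "scene" or "top" or "wrist"; returns a dict with "img" (384x512x3 uint8, red, green, blue), "depth" (384x512 float32, m along the optical axis (not along the pixel's ray), 0 where there is no reading), "intrinsics" (3x3 intrinsics, pixels), "k1" (the pictures are not rectified: a ray, as slopes to the right and down, at radius r is drawn at 1 + k1 r^2 times it, then the intrinsics apply), "R" (3x3) and "t" (3): a world point X has camera coordinates R X + t; the wrist camera has in their place "tool_from_camera" (4x4, takes a point from camera to tool coordinates, whose origin is the TCP and whose axes are the flange's). Camera axes: x right, y down, z forward; pixel columns grow to the right and rows downward; lengths in m; the calibration is good to about 2 mm. A picture is of the moment at which its call begins: read the wrist's pose just before it.
- r.hand_in(): hands the job in; it is judged then, once.
The state is a dict: "time": time; "qpos": joint angles; "qvel": joint speeds; "joint_efforts": joint torques, N m; "position": TCP position; "tcp_rot": TCP orientation; "ft_force": force on the tool from outside, world axes, zero at the start; "torque": the same for the moment, N m; "width": opening from 0.0 (shut) to 1.0 (fully open); "grasp_force": force on a finger pad.
Only numpy, scipy, OpenCV 4.12 (cv2) and the standard library are available. Lean on these libraries where they do the work, as an engineer would, in place of code of your own. Each camera call takes 0.05 s, during which the arm holds its last target. There are 200 camera calls.

## Task

Make up the two kits from the stock in the middle of the bench: the blue tray gets the perforated cap in its wide grey-lined bay and the brass hex bush and the black knob side by side in its narrow bay; the yellow tray gets the open ring in its wide grey-lined bay and the brass tee in its narrow bay. Set each part down gently, without dropping it, upright as it stands now and flat on the floor of its bay. The blank cap is for neither kit: leave it, the grey housing and the red-handled snips where they are.

Things in the scene. Friction and masses are not known exactly. Their poses are not given: they have to be found in the camera images.
- tray_blue: Blue fixed open kit tray, 120 (x) x 139 (y) mm, left or right of the stock, any yaw. Origin: centre of underside. Floor 3 mm; walls and divider 3 mm thick, tops 16 mm above the underside. Divider along x; both bays 114 mm long in x. WIDE bay, +y side, grey-lined: 76 mm, y -9.5 to 66.5, centre y +28.5 mm. NARROW bay, -y side, bare: 54 mm, y -66.5 to -12.5, centre y -39.5 mm.
- tray_yellow: Yellow fixed open kit tray, 120 (x) x 139 (y) mm, left or right of the stock, any yaw. Origin: centre of underside. Floor 3 mm; walls and divider 3 mm thick, tops 16 mm above the underside. Divider along x; both bays 114 mm long in x. WIDE bay, +y side, grey-lined: 76 mm, y -9.5 to 66.5, centre y +28.5 mm. NARROW bay, -y side, bare: 54 mm, y -66.5 to -12.5, centre y -39.5 mm.
- cap_perforated: Zinc-plated round cap, 48 mm diameter, 28 mm high, flat top with seven dark holes (one in the middle, six around it), about 0.12 kg. Loose, stands upright on the bench; origin: centre of its underside, z up. Round: any yaw will do.
- cap_blank: Zinc-plated round cap, 48 mm diameter, 28 mm high, plain flat top without holes, about 0.12 kg. Not wanted in either kit. Loose, stands upright on the bench; origin: centre of its underside, z up.
- open_ring: Zinc-plated plain ring, 48 mm outside and 36 mm inside diameter, 28 mm high, open right through, about 0.08 kg. Loose, stands upright on the bench; origin: centre of its underside, z up. Round: any yaw will do.
- hex_bush: Brass hex bush standing on its head: hexagon 30 mm across flats (35 mm across corners), 14 mm high, and above it a round threaded stem of 21 mm diameter up to 40 mm, with a dark bore in the top; about 0.11 kg. Loose, stands upright on the bench; origin: centre of its underside, z up. Grip it by the stem, at any yaw.
- black_knob: Black plastic knurled knob, 34 mm diameter, 30 mm high, a small steel screw in the middle of its top, about 0.05 kg. Loose, stands upright on the bench; origin: centre of its underside, z up. Round: any yaw will do.
- brass_tee: Brass pipe tee standing on its branch: round foot 26 mm diameter, 12 mm high, and a level run along its x, 52 mm long, axis 27 mm above the underside, 22 mm diameter in the middle 32 mm, 26 mm at the end collars (top at 40 mm); about 0.14 kg. Loose; origin: centre of the foot's underside, z up, x along the run. Grip across the middle of the run (along its y).
- cast_housing: Bystander: open grey cast housing, 100 x 100 mm, 62 mm high, about 0.55 kg, beyond the stock as seen from the robot. Origin: centre of its underside.
- snips: Bystander: snips with red handles lying flat, about 185 x 72 mm, 12 mm high, beyond the stock as seen from the robot. Origin: under the pivot; its x points to the blade tips.

How it is judged:
At the end, for the whole second after the job is handed in: Perforated cap in the blue tray's wide bay, hex bush and knob in its narrow bay; open ring in the yellow tray's wide bay, tee in its narrow bay; each on the bay's floor (underside under 6 mm above the tray's underside), upright within 0.12 rad, at rest (under 0.02 m/s) (x of cap_perforated in the frame of tray_blue between -0.057 and 0.057 m and y of cap_perforated in the frame of tray_blue between -0.0095 and 0.0665 m and z of each of cap_perforated, hex_bush, black_knob in the frame of tray_blue below 0.006 m and angle between each of cap_perforated, hex_bush, black_knob, open_ring, brass_tee's own z axis and vertical below 0.12 rad and linear speed of each of cap_perforated, hex_bush, black_knob, open_ring, brass_tee below 0.02 m/s and x of hex_bush in the frame of tray_blue between -0.057 and 0.057 m and y of hex_bush in the frame of tray_blue between -0.0665 and -0.0125 m and x of black_knob in the frame of tray_blue between -0.057 and 0.057 m and y of black_knob in the frame of tray_blue between -0.0665 and -0.0125 m and x of open_ring in the frame of tray_yellow between -0.057 and 0.057 m and y of open_ring in the frame of tray_yellow between -0.0095 and 0.0665 m and z of each of open_ring, brass_tee in the frame of tray_yellow below 0.006 m and x of brass_tee in the frame of tray_yellow between -0.057 and 0.057 m and y of brass_tee in the frame of tray_yellow between -0.0665 and -0.0125 m); the robot touches nothing.
It fails at once if a bystander (blank cap, housing or snips) moved more than 15 mm (distance of any of cap_blank, cast_housing, snips from where it was at the start of the episode above 0.015 m).
It fails at once if a part dropped into its tray (faster than 0.7 m/s within 20 mm of the tray's floor, a fall of some 25 mm) ((horizontal distance between cap_perforated and tray_blue below 0.075 m and z of cap_perforated in the frame of tray_blue below 0.02 m and linear speed of cap_perforated above 0.7 m/s) or (horizontal distance between hex_bush and tray_blue below 0.075 m and z of hex_bush in the frame of tray_blue below 0.02 m and linear speed of hex_bush above 0.7 m/s) or (horizontal distance between black_knob and tray_blue below 0.075 m and z of black_knob in the frame of tray_blue below 0.02 m and linear speed of black_knob above 0.7 m/s) or (horizontal distance between open_ring and tray_yellow below 0.075 m and z of open_ring in the frame of tray_yellow below 0.02 m and linear speed of open_ring above 0.7 m/s) or (horizontal distance between brass_tee and tray_yellow below 0.075 m and z of brass_tee in the frame of tray_yellow below 0.02 m and linear speed of brass_tee above 0.7 m/s)).
It also fails if it takes over 104 s, if anything falls off the work surface, if the arm or the gripper's body presses on something with over 40 N, if the wrist force passes 120 N, or if a joint passes its speed limit or range.

## Working session

There is one attempt and no reset: what is moved stays moved. The work goes in short steps, Python scripts to look and compute and a shell command to move; the robot and the scene stay as the last step left them, time stands still between calls to the robot, and variables do not carry over. Pictures are saved under pics/ and viewed, at most 14 in all, crops included, and the job is handed in when it is done.

```bash
ls; mkdir -p pics
python3 - <<'E'
from plant import r
import cv2,numpy as np
s=r.get_state();print(s,r.grip_point_offset)
for n in("top","scene"):
    c=r.camera(n);cv2.imwrite(f"pics/{n}0.png",c["img"][:,:,::-1]);np.savez(f"{n}0.npz",**c)
    print(n,c["intrinsics"],c["k1"],c["R"],c["t"])
E
```

```text
jog.py
pics
plant.py
{'time': 0.0, 'qpos': array([-9.59875115e-01,  3.59390590e-01,  1.10883730e-02, -3.06272571e-04,
       -1.22407967e+00, -2.88142521e-01]), 'qvel': array([ 0.00109986,  0.00026068, -0.00192053,  0.00075304, -0.00131163,
       -0.00110522]), 'joint_efforts': array([-1.63674144e-03, -5.83310652e+01,  2.93418092e+01,  6.93671420e+00,
       -6.12907461e-03,  4.56445548e-09]), 'position': array([ 0.2139628 , -0.63971304,  0.23038202]), 'tcp_rot': array([-2.14820028e-04, -1.60638126e-01,  9.87013041e-01,  7.76584664e-04]), 'ft_force': array([-0.22834611, -0.54800477,  0.16877823]), 'torque': array([ 0.01019422, -0.03544739, -0.00851477]), 'grasp_force': 0.0, 'width': 0.9996142024663259} 0.0187
top [[383.85878043   0.         253.52504267]
 [  0.         383.85878043 187.8343558 ]
 [  0.           0.           1.        ]] 0.02936673340100111 [[-0.00735634 -0.99995735  0.00558463]
 [-0.98708958  0.00636786 -0.16004256]
 [ 0.16000017 -0.00668985 -0.98709432]] [-0.01004857  0.62229813  0.89490446]
scene [[499.87125147   0.         258.04305658]
 [  0.         499.87125147 187.87973231]
 [  0.           0.           1.        ]] -0.08732143950847748 [[ 0.88532148  0.4649083  -0.0081334 ]
 [ 0.26720214 -0.52299077 -0.80937239]
 [-0.38053763  0.7143815  -0.58723945]] [-0.55316956 -0.13214995  1.30855733]
```
View pics/top0.png

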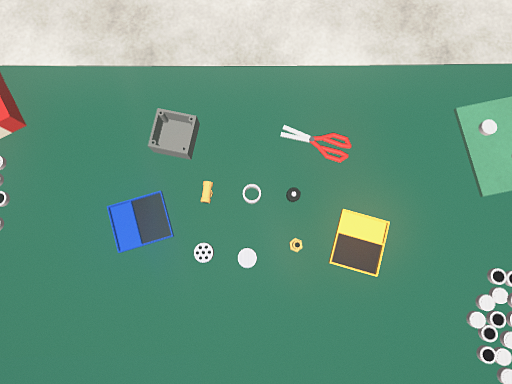

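View pics/scene0.png

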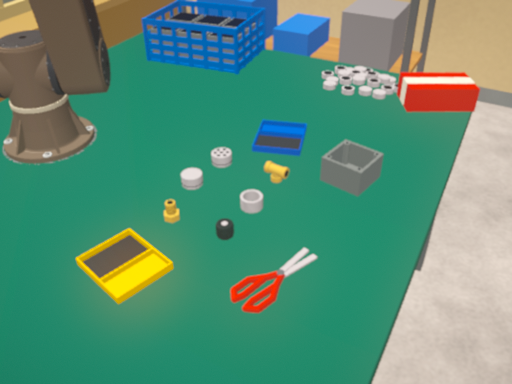

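The top view shows the blue tray at (140,221) with its dark wide bay on the right, and the yellow tray at (360,242) with its dark bay at the bottom. The parts are at: tee (207,192), ring (252,194), knob (293,195), perforated cap (203,253), blank cap (247,258) and hex bush (296,245).

Create h.py:
```python
import numpy as np,cv2
def cloud(c):
    """world point per pixel from depth"""
    K=c["intrinsics"];h,w=c["depth"].shape
    uv=np.stack(np.meshgrid(np.arange(w),np.arange(h)),-1).reshape(-1,1,2).astype(float)
    n=cv2.undistortPoints(uv,K,np.array([float(c["k1"]),0,0,0])).reshape(h,w,2)
    d=c["depth"][...,None]
    return (np.concatenate([n*d,d],-1)-c["t"])@c["R"]
```

Run:
```python
from h import *
c=np.load("top0.npz");P=cloud(c);img=c["img"];hsv=cv2.cvtColor(img,cv2.COLOR_RGB2HSV)
print("bench z",np.median(P[280:340,150:330,2]))
ob={"tee":(207,192,.04),"ring":(252,194,.028),"knob":(293,195,.03),"cap":(203,253,.028),"blank":(247,258,.028),"hex":(296,245,.04)}
for n,(u,v,h) in ob.items():
    Q=P[v-20:v+21,u-20:u+21].reshape(-1,3);top=np.percentile(Q[:,2],99.5)
    for lo in(h-.006,h*.5):
        T=Q[Q[:,2]>lo];rc=cv2.minAreaRect((T[:,:2]*1000).astype(np.float32));(x,y),rr=cv2.minEnclosingCircle((T[:,:2]*1000).astype(np.float32))
        print(n,"top",top.round(4),"n",len(T),"mean",T[:,:2].mean(0).round(4),"rect",np.round(rc[0],1),np.round(rc[1],1),round(rc[2],1),"circ",round(x,1),round(y,1),round(rr,1))
for n,(u,v) in {"blue":(140,221),"yellow":(360,242)}.items():
    m=np.zeros(img.shape[:2],bool);m[v-45:v+46,u-45:u+46]=1
    z=P[...,2]
    for lo,hi in((.009,.03),):
        T=P[m&(z>lo)&(z<hi)];rc=cv2.minAreaRect((T[:,:2]*1000).astype(np.float32));print(n,len(T),np.round(rc[0],1),np.round(rc[1],1),round(rc[2],2),"z",np.percentile(T[:,2],[50,95]).round(4))
    k=m&(hsv[...,2]<75)&(abs(z-.003)<.006)&(hsv[...,1]<110)
    T=P[k];print(" dark n",len(T),np.median(T,0).round(4))
```

```text
bench z 0.0014831245995462123
tee top 0.0439 n 183 mean [0.6111 0.0994] rect [549.2  65. ] [209.   46.2] 30.6 circ 556.9 52.0 104.8
tee top 0.0439 n 207 mean [0.6113 0.0993] rect [549.5  64.9] [208.8  48. ] 30.0 circ 556.9 52.0 104.8
ring top 0.0327 n 136 mean [ 0.6063 -0.009 ] rect [553.4  -7.5] [ 45.3 164.8] 89.5 circ 553.5 -10.5 82.6
ring top 0.0327 n 150 mean [ 0.6069 -0.0091] rect [553.4  -7.5] [ 45.3 164.8] 89.5 circ 553.5 -10.5 82.6
knob top 0.0355 n 156 mean [ 0.6033 -0.1084] rect [543.9 -72.4] [ 32.9 191.7] 58.3 circ 547.8 -66.0 96.3
knob top 0.0355 n 162 mean [ 0.6031 -0.1084] rect [543.9 -72.4] [ 32.9 191.7] 58.3 circ 547.8 -66.0 96.3
cap top 0.6038 n 309 mean [0.4681 0.1064] rect [478.3  65. ] [ 46.  139.4] 12.6 circ 467.5 62.4 70.5
cap top 0.6038 n 316 mean [0.4683 0.1061] rect [478.3  65. ] [ 46.  139.4] 12.6 circ 467.5 62.4 70.5
blank top 0.0331 n 301 mean [0.4545 0.0031] rect [454.6   2.7] [44.  43.3] 89.5 circ 454.2 3.3 23.6
blank top 0.0331 n 301 mean [0.4545 0.0031] rect [454.6   2.7] [44.  43.3] 89.5 circ 454.2 3.3 23.6
hex top 0.0443 n 67 mean [ 0.4834 -0.1062] rect [483.1 -67. ] [ 19.6 118.8] 2.2 circ 480.3 -67.1 59.8
hex top 0.0443 n 72 mean [ 0.4836 -0.1064] rect [483.1 -67. ] [ 19.6 118.8] 2.2 circ 480.3 -67.1 59.8
blue 530 [545.8 271.8] [123.1 141.9] 16.18 z [0.0167 0.0203]
 dark n 0 [nan nan nan]
yellow 435 [ 489.6 -277.8] [124.  141.4] 73.74 z [0.0165 0.0197]
 dark n 5 [ 0.428  -0.2635  0.0057]
  return _methods._mean(a, axis=axis, dtype=dtype,
  ret = um.true_divide(
```

```bash
cat >> h.py <<'E'
def circ(P,m,h):
    """round top at height h: centre of the mask's convex hull after outlier removal"""
    T=P[m];T=T[abs(T[:,2]-h)<.009];T=T[np.linalg.norm(T[:,:2]-np.median(T[:,:2],0),axis=1)<.032]
    H=cv2.convexHull((T[:,:2]*1000).astype(np.float32));M=cv2.moments(H)
    return np.array([M["m10"],M["m01"]])/M["m00"],2*np.sqrt(M["m00"]/np.pi),cv2.minAreaRect(H),np.median(T[:,2])
def go(x,y,z,yaw=None):
    """tool-axis shift and turn from the present pose; yaw=world angle (deg) of closing line, mod 180"""
    from plant import r
    from scipy.spatial.transform import Rotation as Ro
    s=r.get_state();R=Ro.from_quat(np.roll(s["tcp_rot"],-1)).as_matrix()
    d=R.T@(np.array([x,y,z])-s["position"]);cy=np.degrees(np.arctan2(R[1,1],R[0,1]))
    t=0 if yaw is None else -((yaw-cy+90)%180-90)
    print("t",round(s["time"],2),"from",s["position"].round(3),"cy",cy.round(1),"d",d.round(4),"turn",np.radians(t).round(3),"q6",s["qpos"][5].round(2),"tilt",R[2].round(3))
TR={"blue":(.5458,.2718,196.18),"yellow":(.4896,-.2778,73.74)}
def bay(t,x,y):
    X,Y,a=TR[t];a=np.radians(a);return X+x*np.cos(a)-y*np.sin(a),Y+x*np.sin(a)+y*np.cos(a)
E
python3 - <<'E'
from h import *
c=np.load("top0.npz");P=cloud(c)
ob={"tee":(207,192,.04),"ring":(252,194,.028),"knob":(293,195,.03),"cap":(203,253,.028),"blank":(247,258,.028),"hex":(296,245,.04)}
for n,(u,v,h) in ob.items():
    m=np.zeros(P.shape[:2],bool);m[v-20:v+21,u-20:u+21]=1
    print(n,*[np.round(a,1) if not isinstance(a,tuple) else [np.round(q,1) for q in a] for a in circ(P,m,h)[:3]],circ(P,m,h)[3].round(4))
for a in(("blue",0,.0285),("blue",.028,-.0395),("blue",-.028,-.0395),("yellow",0,.0285),("yellow",0,-.0395)):print(a,np.round(bay(*a),4))
go(.4834,-.1064,.1,16)
E
```

```text
tee [616.8 103.8] 39.4 [array([617.1, 104.1]), array([25.1, 51.7]), np.float64(83.7)] 0.0385
ring [613.7  -8.8] 46.0 [array([613. ,  -8.1]), array([45.3, 45.4]), np.float64(89.8)] 0.0291
knob [ 610.7 -114.2] 33.1 [array([ 610.4, -114.2]), array([32.9, 33. ]), np.float64(19.4)] 0.0315
cap [468.3 109.9] 46.0 [array([468.2, 109.7]), array([45.5, 45.7]), np.float64(44.3)] 0.0298
blank [454.3   3.1] 45.2 [array([454.6,   2.7]), array([44. , 43.3]), np.float64(89.5)] 0.0295
hex [ 484.9 -117.5] 19.1 [array([ 484.8, -117.8]), array([18.9, 19. ]), np.float64(41.9)] 0.041
('blue', 0, 0.0285) [0.5537 0.2444]
('blue', 0.028, -0.0395) [0.5079 0.3019]
('blue', -0.028, -0.0395) [0.5617 0.3175]
('yellow', 0, 0.0285) [ 0.4622 -0.2698]
('yellow', 0, -0.0395) [ 0.5275 -0.2889]
t 0.1 from [ 0.214 -0.64   0.23 ] cy 108.5 d [-0.4247  0.4202  0.131 ] turn -1.527 q6 -0.29 tilt [ 0.     0.001 -1.   ]
```

The rows are not in the units I measure in: shifts go in units of 5 mm and turns go in units of 0.25 rad. I convert before sending: -0.0325 m is -6.5, 0.0315 m is 6.3.

```bash
echo '[-6.5, 6.3, 2, 0, 1, -6.5, 6.3, 2, 0, 1, -6.5, 6.3, 2, 0, 1, -6.5, 6.3, 2, 0, 1, -6.5, 6.3, 2, 0, 1, -6.5, 6.3, 2, 0, 1, -6.5, 6.3, 2, 0, 1, -6.5, 6.3, 2, 0, 1]' > path.dat && python3 jog.py path.dat 60
echo '[-6.5, 6.3, 2, 0, 1, -6.5, 6.3, 2, 0, 1, -6.5, 6.3, 2, 0, 1, -6.5, 6.3, 2, 0, 1, -6.5, 6.3, 2, 0, 1, 0, 0, 0, 0, 0.7, 0, 0, 0, 0, 0.5]' > path.dat && python3 jog.py path.dat
python3 - <<'E'
from h import *
go(.4849,-.1175,.0165,106)
E
```

```text
time: 0.9
position: [0.3811, -0.3169, 0.1509]
tcp_rot: [0.0, -0.161, 0.987, 0.0]
ft_force: [0.2, -0.5, -0.0]
width: 1.0
grasp_force: 0.0
time: 1.6
position: [0.4848, -0.1167, 0.1007]
tcp_rot: [-0.001, -0.162, 0.987, 0.0]
ft_force: [-0.5, -0.5, -0.2]
width: 0.69
grasp_force: 0.0
t 1.6 from [ 0.485 -0.117  0.101] cy 108.6 d [ 0.0001 -0.0008  0.0842] turn 0.046 q6 -1.4 tilt [ 0.001  0.    -1.   ]
```

Run:
```python
from h import *
from plant import r
from scipy.spatial.transform import Rotation as Ro
s=r.get_state();c=dict(r.camera("wrist"))
R=Ro.from_quat(np.roll(s["tcp_rot"],-1)).as_matrix();T=c["tool_from_camera"]
# world = R(T p)+pos ; express as camera R,t
Rw=R@T[:3,:3];tw=R@T[:3,3]+s["position"];c["R"]=Rw.T;c["t"]=-Rw.T@tw
P=cloud(c);m=(abs(P[...,0]-.4849)<.03)&(abs(P[...,1]+.1175)<.03)&(c["depth"]>0)
print(m.sum(),circ(P,m&(P[...,2]>.034),.04),np.median(P[m&(P[...,2]<.01)],0))
cv2.imwrite("pics/w1.png",c["img"][:,:,::-1])
```

```text
18430 (array([ 485.13433552, -119.03243607]), np.float64(20.784337000228945), ((485.04937744140625, -119.02603149414062), (20.60607147216797, 20.576202392578125), 71.98306274414062), np.float64(0.04086351887448296)) [ 0.47548792 -0.12003772  0.00097047]
```

View pics/w1.png

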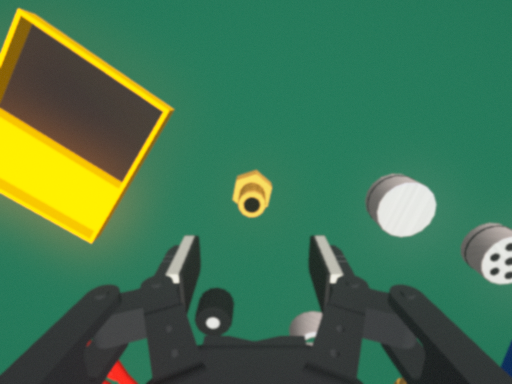

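The wrist view shows the bush at (253,195), centred between the fingers. Its measured position agrees with the top camera to 1.5 mm.

```bash
echo '[0, -0.2, 8.4, 0, 0.6, 0, 0, 8.4, 0, 0.6, 0, 0, 0, 0, 0.2, 0, 0, 0, 0, 0, 0, 0, 0, 0, 0, 0, 0, 0, 0, 0, 0, 0, 0, 0, 0]' > path.dat && python3 jog.py path.dat 60
echo '[0, 0, 0, 0, 0, 0, 0, -6, 0, 0, 0, 0, -9, 0, 0]' > path.dat && python3 jog.py path.dat
python3 - <<'E'
from h import *
go(*bay("blue",.028,-.0395),.0915,106.2)
E
```

```text
time: 2.35
position: [0.4861, -0.1187, 0.0188]
tcp_rot: [0.001, -0.161, 0.987, -0.0]
ft_force: [0.3, 1.2, -0.6]
width: 0.223
grasp_force: 58.6
time: 2.65
position: [0.4832, -0.1188, 0.0914]
tcp_rot: [-0.003, -0.161, 0.987, 0.0]
ft_force: [1.0, 0.3, -0.6]
width: 0.218
grasp_force: 58.8
t 2.65 from [ 0.483 -0.119  0.091] cy 108.5 d [-0.1568  0.3912 -0.0004] turn 0.04 q6 -1.4 tilt [ 0.005  0.001 -1.   ]
```

In the tool's units: 0.0435 m is 8.7, -0.0174 m is -3.48, 0.04 rad is 0.16.

```bash
echo '[-3.48, 8.7, 0, 0.16, 0, -3.48, 8.7, 0, 0, 0, -3.48, 8.7, 0, 0, 0, -3.48, 8.7, 0, 0, 0, -3.48, 8.7, 0, 0, 0, -3.48, 8.7, 0, 0, 0, -3.48, 8.7, 0, 0, 0, -3.48, 8.7, 0, 0, 0]' > path.dat && python3 jog.py path.dat
echo '[-3.48, 8.7, 0, 0, 0, 0, 0, 0, 0, 0, 0, 0, 0, 0, 0]' > path.dat && python3 jog.py path.dat
python3 - <<'E'
from h import *
go(*bay("blue",.028,-.0395),.022,106.2)
E
```

```text
time: 3.45
position: [0.5197, 0.2566, 0.0928]
tcp_rot: [0.0, -0.141, 0.99, 0.0]
ft_force: [2.0, -0.4, -0.5]
width: 0.22
grasp_force: 58.9
time: 3.75
position: [0.5239, 0.3022, 0.092]
tcp_rot: [-0.0, -0.142, 0.99, -0.0]
ft_force: [-0.5, -0.8, -0.9]
width: 0.217
grasp_force: 59.1
t 3.75 from [0.524 0.302 0.092] cy 106.3 d [0.0154 0.0043 0.07  ] turn 0.002 q6 -2.13 tilt [ 0.001 -0.    -1.   ]
```

In the tool's units: 0.03 m is 6, 0.02 m is 4.

```bash
echo '[3.08, 0.86, 2, 0, 0, 0, 0, 6, 0, 0, 0, 0, 4, 0, 0, 0, 0, 1.2, 0, 0, 0, 0, 0.6, 0, 0, 0, 0, 0, 0, 0]' > path.dat && python3 jog.py path.dat
python3 - <<'E'
from h import *
go(*bay("blue",.028,-.0395),.0215,106.2)
from plant import r
print(r.get_state()["ft_force"])
E
```

```text
time: 4.35
position: [0.5088, 0.3007, 0.0239]
tcp_rot: [0.0, -0.141, 0.99, 0.0]
ft_force: [0.3, 0.0, -0.8]
width: 0.223
grasp_force: 59.1
t 4.35 from [0.509 0.301 0.024] cy 106.2 d [0.0006 0.0015 0.0024] turn -0.0 q6 -2.15 tilt [-0.  0. -1.]
[ 0.32268846  0.04279848 -0.82761735]
```

```bash
echo '[0, 0, 0.3, 0, 0, 0, 0, 0.2, 0, 0, 0, 0, 0, 0, 0]' > path.dat && python3 jog.py path.dat
```

```text
time: 4.65
position: [0.5087, 0.3011, 0.0213]
tcp_rot: [0.0, -0.141, 0.99, 0.0]
ft_force: [-0.1, -0.1, 0.0]
width: 0.225
grasp_force: 59.1
```

In the tool's units: -0.04 m is -8, 0.0005 m is 0.1.

```bash
echo '[0, 0, 0.1, 0, 0.5, 0, 0, 0, 0, 0.5, 0, 0, 0, 0, 0.5, 0, 0, -8, 0, 0.6, 0, 0, -8, 0, 0.8]' > path.dat && python3 jog.py path.dat
python3 - <<'E'
from h import *
go(.4683,.1099,.075,106.2)
E
```

```text
time: 5.15
position: [0.5078, 0.3002, 0.1001]
tcp_rot: [-0.001, -0.141, 0.99, -0.001]
ft_force: [0.8, 0.5, 0.3]
width: 0.754
grasp_force: 0.0
t 5.15 from [0.508 0.3   0.1  ] cy 106.2 d [ 0.091  -0.1717  0.0257] turn 0.0 q6 -2.15 tilt [ 0.003 -0.002 -1.   ]
```

```bash
echo '[3.64, -6.9, 1, 0, 1, 3.64, -6.9, 1, 0, 1, 3.64, -6.9, 1, 0, 1, 3.64, -6.9, 1, 0, 1, 3.64, -6.9, 1, 0, 1, 0, 0, 0, 0, 1, 0, 0, 0, 0, 1]' > path.dat && python3 jog.py path.dat
python3 - <<'E'
from h import *
go(.4683,.1099,.0095,106.2)
E
```

```text
time: 5.85
position: [0.4694, 0.1092, 0.0757]
tcp_rot: [0.0, -0.14, 0.99, 0.0]
ft_force: [0.4, 0.3, 0.5]
width: 1.006
grasp_force: 0.0
t 5.85 from [0.469 0.109 0.076] cy 106.1 d [0.0009 0.0009 0.0662] turn -0.001 q6 -1.93 tilt [-0.001  0.    -1.   ]
```

```bash
echo '[0.2, 0.2, 7.2, 0, 1, 0, 0, 6, 0, 1, 0, 0, 0, 0, 0.6, 0, 0, 0, 0, 0, 0, 0, 0, 0, 0, 0, 0, 0, 0, 0, 0, 0, 0, 0, 0]' > path.dat && python3 jog.py path.dat
echo '[0, 0, 0, 0, 0, 0, 0, -6, 0, 0, 0, 0, -9, 0, 0, 0, 0, 0, 0, 0]' > path.dat && python3 jog.py path.dat
python3 - <<'E'
from h import *
go(*bay("blue",0,.0285),.085,106.2)
E
```

```text
time: 6.55
position: [0.4692, 0.1116, 0.011]
tcp_rot: [0.002, -0.141, 0.99, 0.001]
ft_force: [-2.3, 1.9, 7.5]
width: 0.537
grasp_force: 61.9
time: 6.95
position: [0.4714, 0.1126, 0.0901]
tcp_rot: [0.005, -0.142, 0.99, 0.002]
ft_force: [0.8, 1.1, -1.0]
width: 0.533
grasp_force: 61.8
t 6.95 from [0.471 0.113 0.09 ] cy 106.3 d [-0.1159  0.1035  0.0066] turn 0.001 q6 -1.93 tilt [-0.01   0.002 -1.   ]
```

In the tool's units: -0.029 m is -5.8, 0.026 m is 5.2.

```bash
echo '[-5.8, 5.2, 0, 0, 0, -5.8, 5.2, 0, 0, 0, -5.8, 5.2, 0, 0, 0, -5.8, 5.2, 0, 0, 0, 0, 0, 0, 0, 0, 0, 0, 0, 0, 0]' > path.dat && python3 jog.py path.dat
python3 - <<'E'
from h import *
from plant import r
go(*bay("blue",0,.0285),.014,106.2)
c=r.camera("scene");cv2.imwrite("pics/s2.png",cv2.resize(c["img"][60:260,170:420,::-1],None,fx=3,fy=3))
E
```

```text
time: 7.55
position: [0.5503, 0.2434, 0.084]
tcp_rot: [-0.0, -0.141, 0.99, -0.0]
ft_force: [1.0, -1.2, -1.9]
width: 0.536
grasp_force: 61.8
t 7.55 from [0.55  0.243 0.084] cy 106.2 d [-0.0036  0.      0.07  ] turn 0.001 q6 -2.03 tilt [ 0.  0. -1.]
```

View pics/s2.png

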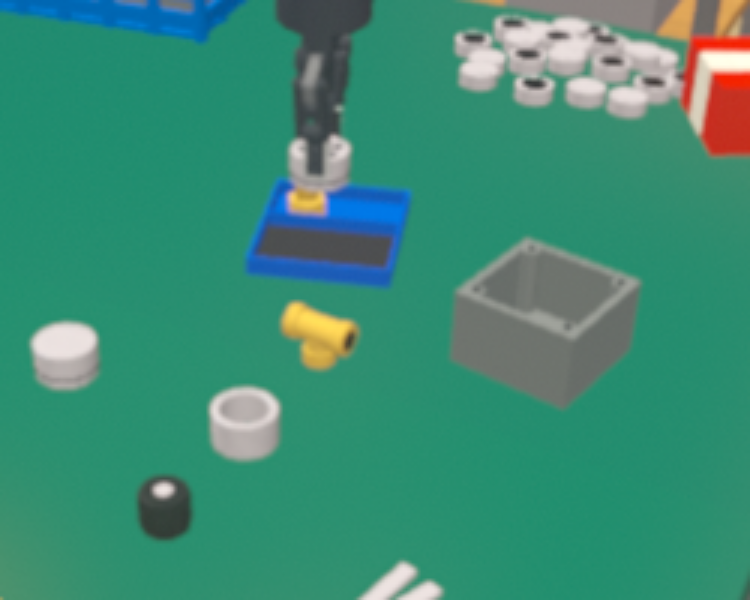

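The cap is held level at (320,165) and the bush stands in the narrow bay at (307,200).

In the tool's units: 0.03 m is 6, 0.025 m is 5.

```bash
echo '[-0.72, 0, 6, 0, 0, 0, 0, 5, 0, 0, 0, 0, 1.6, 0, 0, 0, 0, 0.6, 0, 0, 0, 0, 0.2, 0, 0, 0, 0, 0, 0, 0]' > path.dat && python3 jog.py path.dat
echo '[0, 0, 0.2, 0, 0, 0, 0, 0, 0, 0]' > path.dat && python3 jog.py path.dat
echo '[0, 0, 0.2, 0, 0, 0, 0, 0, 0, 0]' > path.dat && python3 jog.py path.dat
```

```text
time: 8.2
position: [0.5544, 0.2441, 0.0185]
tcp_rot: [0.001, -0.141, 0.99, 0.0]
ft_force: [0.2, -0.9, -0.1]
width: 0.532
grasp_force: 61.8
time: 8.4
position: [0.5541, 0.2441, 0.017]
tcp_rot: [0.001, -0.141, 0.99, 0.0]
ft_force: [-0.3, 0.2, -0.9]
width: 0.537
grasp_force: 61.8
time: 8.6
position: [0.5538, 0.2438, 0.0154]
tcp_rot: [0.0, -0.141, 0.99, 0.0]
ft_force: [0.6, 0.4, -1.3]
width: 0.532
grasp_force: 61.8
```

In the tool's units: 0.001 m is 0.2.

```bash
echo '[0, 0, 0.2, 0, 0, 0, 0, 0, 0, 0]' > path.dat && python3 jog.py path.dat
echo '[0, 0, 0.2, 0, 0, 0, 0, 0, 0, 0]' > path.dat && python3 jog.py path.dat
```

```text
time: 8.8
position: [0.5537, 0.2438, 0.0141]
tcp_rot: [-0.0, -0.141, 0.99, -0.0]
ft_force: [0.1, -1.1, -0.9]
width: 0.536
grasp_force: 61.8
time: 9.0
position: [0.5538, 0.2438, 0.014]
tcp_rot: [0.0, -0.141, 0.99, -0.0]
ft_force: [-2.0, -1.9, 6.1]
width: 0.537
grasp_force: 62.6
```

In the tool's units: -0.04 m is -8.

```bash
echo '[0, 0, 0, 0, 0.75, 0, 0, 0, 0, 0.75, 0, 0, 0, 0, 0.75, 0, 0, -8, 0, 0.75, 0, 0, -8, 0, 0.8, 0, 0, 0, 0, 0.8]' > path.dat && python3 jog.py path.dat
python3 - <<'E'
from h import *
go(.6107,-.1145,.08,106.2)
E
```

```text
time: 9.6
position: [0.5569, 0.2458, 0.0989]
tcp_rot: [0.004, -0.141, 0.99, 0.002]
ft_force: [0.4, -0.4, -0.4]
width: 0.797
grasp_force: 0.0
t 9.6 from [0.557 0.246 0.099] cy 106.3 d [ 0.0495 -0.361   0.0176] turn 0.001 q6 -2.03 tilt [-0.009  0.003 -1.   ]
```

```bash
echo '[1.24, -9.04, 0.2, 0, 0.8, 1.24, -9.04, 0.2, 0, 0.8, 1.24, -9.04, 0.2, 0, 0.8, 1.24, -9.04, 0.2, 0, 0.8, 1.24, -9.04, 0.2, 0, 0.8, 1.24, -9.04, 0.2, 0, 0.8, 1.24, -9.04, 0.2, 0, 0.8, 1.24, -9.04, 0.2, 0, 0.8]' > path.dat && python3 jog.py path.dat
echo '[0, 0, 0, 0, 0.8, 0, 0, 0, 0, 0.8]' > path.dat && python3 jog.py path.dat
python3 - <<'E'
from h import *
go(.6107,-.1145,.012,106.2)
E
```

```text
time: 10.4
position: [0.6072, -0.1191, 0.0852]
tcp_rot: [0.0, -0.141, 0.99, -0.0]
ft_force: [1.3, 0.6, 0.2]
width: 0.801
grasp_force: 0.0
time: 10.6
position: [0.6068, -0.1186, 0.0848]
tcp_rot: [-0.0, -0.14, 0.99, 0.0]
ft_force: [0.3, 0.4, -0.2]
width: 0.803
grasp_force: 0.0
t 10.6 from [ 0.607 -0.119  0.085] cy 106.0 d [-0.0049  0.0029  0.0728] turn -0.003 q6 -1.41 tilt [ 0.001  0.    -1.   ]
```

In the tool's units: 0.035 m is 7, -0.005 m is -1.

```bash
echo '[-1, 0.6, 7, 0, 0.8, 0, 0, 7, 0, 0.8, 0, 0, 0.6, 0, 0.6, 0, 0, 0, 0, 0, 0, 0, 0, 0, 0, 0, 0, 0, 0, 0, 0, 0, 0, 0, 0, 0, 0, 0, 0, 0]' > path.dat && python3 jog.py path.dat 40
echo '[0, 0, -6, 0, 0, 0, 0, -9, 0, 0, 0, 0, 0, 0, 0, 0, 0, 0, 0, 0]' > path.dat && python3 jog.py path.dat
python3 - <<'E'
from h import *
go(*bay("blue",-.028,-.0395),.085,106.2)
E
```

```text
time: 11.4
position: [0.6116, -0.1129, 0.0133]
tcp_rot: [0.001, -0.141, 0.99, -0.0]
ft_force: [0.8, 1.0, 2.5]
width: 0.379
grasp_force: 40.0
time: 11.8
position: [0.612, -0.1129, 0.0891]
tcp_rot: [0.002, -0.141, 0.99, 0.0]
ft_force: [-0.4, -0.3, -0.4]
width: 0.376
grasp_force: 39.9
t 11.8 from [ 0.612 -0.113  0.089] cy 106.2 d [-0.0717  0.4274  0.0042] turn -0.0 q6 -1.42 tilt [-0.004 -0.    -1.   ]
```

```bash
echo '[-1.6, 9.5, 0, 0, 0, -1.6, 9.5, 0, 0, 0, -1.6, 9.5, 0, 0, 0, -1.6, 9.5, 0, 0, 0, -1.6, 9.5, 0, 0, 0, -1.6, 9.5, 0, 0, 0, -1.6, 9.5, 0, 0, 0, -1.6, 9.5, 0, 0, 0]' > path.dat && python3 jog.py path.dat
echo '[-1.6, 9.5, 0, 0, 0, 0, 0, 0, 0, 0, 0, 0, 0, 0, 0]' > path.dat && python3 jog.py path.dat
python3 - <<'E'
from h import *
go(*bay("blue",-.028,-.0395),.017,106.2)
E
```

```text
time: 12.6
position: [0.5653, 0.2712, 0.0862]
tcp_rot: [-0.001, -0.141, 0.99, -0.0]
ft_force: [1.3, -0.1, -0.0]
width: 0.378
grasp_force: 40.0
time: 12.9
position: [0.5597, 0.3183, 0.0857]
tcp_rot: [-0.001, -0.142, 0.99, -0.001]
ft_force: [-1.2, -0.9, -0.5]
width: 0.378
grasp_force: 40.0
t 12.9 from [0.56  0.318 0.086] cy 106.3 d [-0.0018 -0.0013  0.0687] turn 0.002 q6 -2.11 tilt [ 0.002 -0.001 -1.   ]
```

In the tool's units: 0.03 m is 6, 0.025 m is 5.

```bash
echo '[-0.4, -0.2, 6, 0, 0, 0, 0, 5, 0, 0, 0, 0, 1.6, 0, 0, 0, 0, 0.6, 0, 0, 0, 0, 0.2, 0, 0, 0, 0, 0, 0, 0]' > path.dat && python3 jog.py path.dat
echo '[0, 0, 0.2, 0, 0, 0, 0, 0, 0, 0]' > path.dat && python3 jog.py path.dat
echo '[0, 0, 0.2, 0, 0, 0, 0, 0, 0, 0]' > path.dat && python3 jog.py path.dat
```

```text
time: 13.5
position: [0.5637, 0.3174, 0.0213]
tcp_rot: [0.001, -0.141, 0.99, 0.0]
ft_force: [0.6, 0.6, -0.3]
width: 0.379
grasp_force: 40.0
time: 13.7
position: [0.5633, 0.3175, 0.0201]
tcp_rot: [0.0, -0.141, 0.99, 0.0]
ft_force: [-0.3, 0.1, -0.1]
width: 0.379
grasp_force: 40.0
time: 13.9
position: [0.5631, 0.3173, 0.0184]
tcp_rot: [0.0, -0.141, 0.99, 0.0]
ft_force: [0.0, -0.6, -0.9]
width: 0.38
grasp_force: 40.0
```

In the tool's units: 0.001 m is 0.2.

```bash
echo '[0, 0, 0.2, 0, 0, 0, 0, 0, 0, 0]' > path.dat && python3 jog.py path.dat
echo '[0, 0, 0.2, 0, 0, 0, 0, 0, 0, 0]' > path.dat && python3 jog.py path.dat
```

```text
time: 14.1
position: [0.563, 0.3172, 0.0172]
tcp_rot: [-0.0, -0.141, 0.99, -0.0]
ft_force: [0.4, -0.1, -0.2]
width: 0.377
grasp_force: 40.0
time: 14.3
position: [0.5631, 0.3173, 0.0163]
tcp_rot: [0.0, -0.141, 0.99, -0.0]
ft_force: [0.2, -0.1, -0.0]
width: 0.385
grasp_force: 40.2
```

In the tool's units: 0.001 m is 0.2.

```bash
echo '[0, 0, 0.2, 0, 0, 0, 0, 0, 0, 0]' > path.dat && python3 jog.py path.dat
```

```text
time: 14.5
position: [0.5632, 0.3173, 0.0163]
tcp_rot: [0.0, -0.141, 0.99, 0.0]
ft_force: [-3.6, -1.8, 8.3]
width: 0.381
grasp_force: 40.9
```

```bash
echo '[0, 0, 0, 0, 0.52, 0, 0, 0, 0, 0.52, 0, 0, 0, 0, 0.52, 0, 0, -8, 0, 0.52, 0, 0, -10, 0, 0.6, 0, 0, 0, 0, 0.6]' > path.dat && python3 jog.py path.dat
python3 - <<'E'
from h import *
go(.6168,.1038,.09,83.7)
E
```

```text
time: 15.1
position: [0.5667, 0.3199, 0.1125]
tcp_rot: [0.005, -0.142, 0.99, 0.003]
ft_force: [0.3, 0.5, 0.6]
width: 0.599
grasp_force: 0.0
t 15.1 from [0.567 0.32  0.113] cy 106.3 d [ 0.0127 -0.2215  0.0215] turn 0.394 q6 -2.1 tilt [-0.011  0.004 -1.   ]
```

In the tool's units: -0.0443 m is -8.86, 0.0025 m is 0.5, 0.131 rad is 0.524.

```bash
echo '[0.5, -8.86, 0.4, 0, 0.6, 0.5, -8.86, 0.4, 0, 0.6, 0.5, -8.86, 0.4, 0, 0.6, 0.5, -8.86, 0.4, 0, 0.6, 0.5, -8.86, 0.4, 0, 0.6, 0, 0, 0, 0.524, 0.6, 0, 0, 0, 0.524, 0.6, 0, 0, 0, 0.524, 0.6]' > path.dat && python3 jog.py path.dat
echo '[0, 0, 0, 0, 0.6, 0, 0, 0, 0, 0.6]' > path.dat && python3 jog.py path.dat
python3 - <<'E'
from h import *
from plant import r
from scipy.spatial.transform import Rotation as Ro
go(.6168,.1038,.0165,83.7)
s=r.get_state();c=dict(r.camera("wrist"))
R=Ro.from_quat(np.roll(s["tcp_rot"],-1)).as_matrix();T=c["tool_from_camera"]
Rw=R@T[:3,:3];tw=R@T[:3,3]+s["position"];c["R"]=Rw.T;c["t"]=-Rw.T@tw
P=cloud(c);m=(abs(P[...,0]-.6168)<.04)&(abs(P[...,1]-.1038)<.03)&(P[...,2]>.025)
print(m.sum(),circ(P,m,.036))
cv2.imwrite("pics/w3.png",c["img"][:,:,::-1])
c=r.camera("top");cv2.imwrite("pics/t3.png",cv2.resize(c["img"][160:300,80:280,::-1],None,fx=4,fy=4))
E
```

```text
time: 15.9
position: [0.613, 0.1002, 0.095]
tcp_rot: [-0.0, 0.058, 0.998, 0.0]
ft_force: [-0.4, 0.8, -0.3]
width: 0.602
grasp_force: 0.0
time: 16.1
position: [0.6129, 0.1011, 0.0951]
tcp_rot: [-0.0, 0.053, 0.999, -0.0]
ft_force: [0.2, -0.2, -0.2]
width: 0.603
grasp_force: 0.0
t 16.1 from [0.613 0.101 0.095] cy 83.9 d [-0.0036  0.0031  0.0786] turn 0.004 q6 -2.15 tilt [ 0. -0. -1.]
17275 (array([617.81362225, 104.06533296]), np.float64(40.63453962980063), ((618.0448608398438, 104.30152893066406), (25.40284538269043, 52.82347869873047), 83.18268585205078), np.float64(0.037745806231862446))
```

View pics/w3.png

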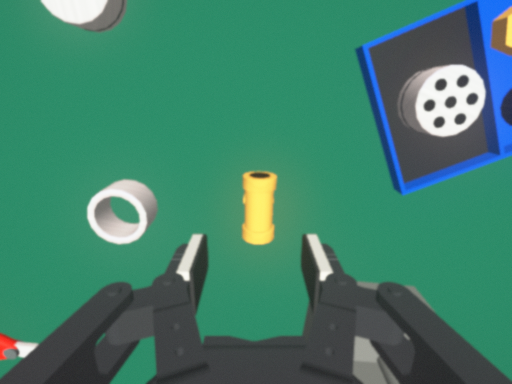

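View pics/t3.png

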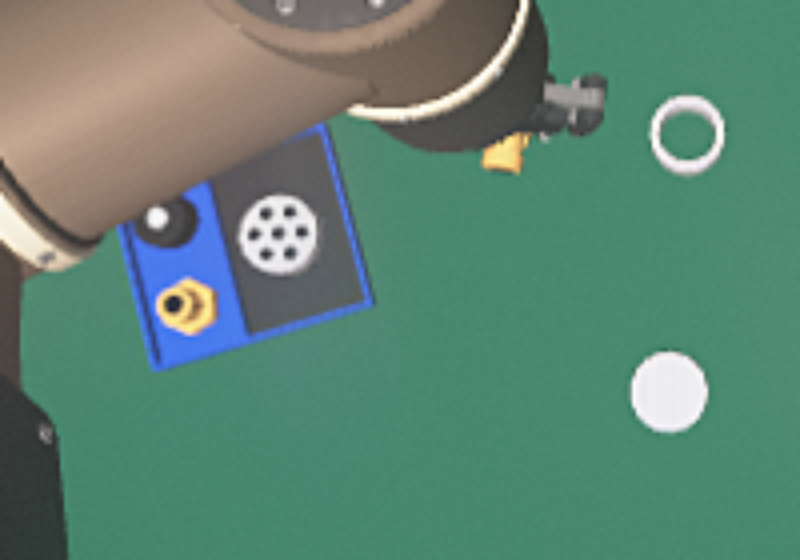

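The top crop shows the cap (278,233) in the wide bay, and the bush (187,305) and knob (165,220) in the narrow one. The tee sits centred between the fingers in the wrist view, at (259,208).

```bash
echo '[-0.92, 0.68, 7, 0, 0.6, 0, 0, 7, 0, 0.6, 0, 0, 1.7, 0, 0.5, 0, 0, 0, 0, 0, 0, 0, 0, 0, 0, 0, 0, 0, 0, 0, 0, 0, 0, 0, 0, 0, 0, 0, 0, 0]' > path.dat && python3 jog.py path.dat 70
echo '[0, 0, -6, 0, 0, 0, 0, -9, 0, 0, 0, 0, 0, 0, 0, 0, 0, 0, 0, 0]' > path.dat && python3 jog.py path.dat
python3 - <<'E'
from h import *
go(*bay("yellow",0,-.0395),.095,163.74)
E
```

```text
time: 17.0
position: [0.6183, 0.1041, 0.0178]
tcp_rot: [0.001, 0.055, 0.998, 0.0]
ft_force: [-0.1, 0.4, -0.9]
width: 0.231
grasp_force: 68.7
time: 17.4
position: [0.6187, 0.1044, 0.0937]
tcp_rot: [0.002, 0.055, 0.998, 0.001]
ft_force: [-0.7, -0.2, -2.2]
width: 0.232
grasp_force: 68.9
t 17.4 from [0.619 0.104 0.094] cy 83.7 d [ 0.0474 -0.4008 -0.0023] turn -1.397 q6 -2.16 tilt [-0.003  0.002 -1.   ]
```

In the tool's units: -0.0445 m is -8.9, 0.0053 m is 1.06.

```bash
echo '[1.06, -8.9, 0, 0, 0, 1.06, -8.9, 0, 0, 0, 1.06, -8.9, 0, 0, 0, 1.06, -8.9, 0, 0, 0, 1.06, -8.9, 0, 0, 0, 1.06, -8.9, 0, 0, 0, 1.06, -8.9, 0, 0, 0, 1.06, -8.9, 0, 0, 0]' > path.dat && python3 jog.py path.dat
echo '[1.06, -8.9, 0, 0, 0, 0, 0, 0, -0.56, 0, 0, 0, 0, -0.56, 0, 0, 0, 0, -0.56, 0, 0, 0, 0, -0.56, 0, 0, 0, 0, -0.56, 0, 0, 0, 0, -0.56, 0, 0, 0, 0, -0.56, 0]' > path.dat && python3 jog.py path.dat
echo '[0, 0, 0, -0.56, 0, 0, 0, 0, -0.56, 0, 0, 0, 0, -0.56, 0, 0, 0, 0, 0, 0, 0, 0, 0, 0, 0]' > path.dat && python3 jog.py path.dat
python3 - <<'E'
from h import *
go(*bay("yellow",0,-.0395),.0215,163.74)
E
```

```text
time: 18.2
position: [0.5351, -0.2467, 0.0908]
tcp_rot: [-0.001, 0.055, 0.998, 0.0]
ft_force: [0.5, -0.3, -1.3]
width: 0.235
grasp_force: 69.0
time: 19.0
position: [0.5255, -0.2887, 0.0906]
tcp_rot: [-0.001, -0.424, 0.906, 0.001]
ft_force: [-0.2, -0.4, -1.9]
width: 0.235
grasp_force: 69.2
time: 19.5
position: [0.5258, -0.2888, 0.091]
tcp_rot: [-0.0, -0.599, 0.8, 0.001]
ft_force: [0.4, 0.4, -2.3]
width: 0.237
grasp_force: 69.2
t 19.5 from [ 0.526 -0.289  0.091] cy 163.7 d [-0.0004 -0.0017  0.0695] turn -0.002 q6 -0.11 tilt [-0.     0.001 -1.   ]
```

In the tool's units: 0.03 m is 6, 0.025 m is 5.

```bash
echo '[0, -0.3, 6, 0, 0, 0, 0, 5, 0, 0, 0, 0, 1.6, 0, 0, 0, 0, 0.6, 0, 0, 0, 0, 0.2, 0, 0, 0, 0, 0, 0, 0]' > path.dat && python3 jog.py path.dat
echo '[0, 0, 0.2, 0, 0, 0, 0, 0, 0, 0]' > path.dat && python3 jog.py path.dat
echo '[0, 0, 0.2, 0, 0, 0, 0, 0, 0, 0]' > path.dat && python3 jog.py path.dat
```

```text
time: 20.1
position: [0.5285, -0.2895, 0.0257]
tcp_rot: [0.0, -0.601, 0.799, -0.001]
ft_force: [0.0, -1.5, -0.2]
width: 0.227
grasp_force: 69.2
time: 20.3
position: [0.5282, -0.2894, 0.0245]
tcp_rot: [0.0, -0.601, 0.799, -0.0]
ft_force: [-0.2, 0.6, -1.4]
width: 0.231
grasp_force: 69.2
time: 20.5
position: [0.5278, -0.2893, 0.0229]
tcp_rot: [0.0, -0.601, 0.799, -0.0]
ft_force: [0.4, -0.3, -0.8]
width: 0.231
grasp_force: 69.2
```

```bash
echo '[0, 0, 0.2, 0, 0, 0, 0, 0, 0, 0]' > path.dat && python3 jog.py path.dat
echo '[0, 0, 0.2, 0, 0, 0, 0, 0, 0, 0]' > path.dat && python3 jog.py path.dat
```

```text
time: 20.7
position: [0.5277, -0.2893, 0.0217]
tcp_rot: [-0.0, -0.601, 0.799, 0.0]
ft_force: [-0.4, 0.2, -0.6]
width: 0.228
grasp_force: 69.2
time: 20.9
position: [0.5277, -0.2893, 0.0206]
tcp_rot: [-0.0, -0.601, 0.799, 0.0]
ft_force: [-0.0, 0.4, -0.9]
width: 0.227
grasp_force: 69.2
```

In the tool's units: 0.001 m is 0.2.

```bash
echo '[0, 0, 0.2, 0, 0, 0, 0, 0, 0, 0]' > path.dat && python3 jog.py path.dat
```

```text
time: 21.1
position: [0.5279, -0.2894, 0.0203]
tcp_rot: [-0.0, -0.601, 0.799, -0.0]
ft_force: [-2.1, 0.9, 5.0]
width: 0.231
grasp_force: 69.9
```

In the tool's units: -0.04 m is -8.

```bash
echo '[0, 0, 0, 0, 0.5, 0, 0, 0, 0, 0.5, 0, 0, 0, 0, 0.5, 0, 0, -8, 0, 0.6, 0, 0, -8, 0, 0.9, 0, 0, 0, 0, 1]' > path.dat && python3 jog.py path.dat
python3 - <<'E'
from h import *
go(.6137,-.0088,.085,163.74)
E
```

```text
time: 21.7
position: [0.5313, -0.2906, 0.1055]
tcp_rot: [0.003, -0.602, 0.799, -0.004]
ft_force: [1.1, 0.3, -0.7]
width: 0.911
grasp_force: 0.0
t 21.7 from [ 0.531 -0.291  0.105] cy 164.0 d [-0.2936 -0.0012  0.0203] turn 0.004 q6 -0.1 tilt [ 0.001 -0.009 -1.   ]
```

In the tool's units: -0.049 m is -9.8, 0.002 m is 0.4.

```bash
echo '[-9.8, 0, 0.4, 0, 1, -9.8, 0, 0.4, 0, 1, -9.8, 0, 0.4, 0, 1, -9.8, 0, 0.4, 0, 1, -9.8, 0, 0.4, 0, 1, -9.8, 0, 0.4, 0, 1, 0, 0, 0, 0, 1, 0, 0, 0, 0, 1]' > path.dat && python3 jog.py path.dat
python3 - <<'E'
from h import *
go(.6137,-.0088,.0095,163.74)
E
```

```text
time: 22.5
position: [0.6095, -0.0054, 0.0874]
tcp_rot: [-0.0, -0.602, 0.798, 0.0]
ft_force: [0.7, -0.3, -0.2]
width: 0.999
grasp_force: 0.0
t 22.5 from [ 0.609 -0.005  0.087] cy 164.0 d [ 0.0021 -0.005   0.0779] turn 0.005 q6 -0.59 tilt [ 0.  0. -1.]
```

```bash
echo '[0.4, -1, 7, 0, 1, 0, 0, 7, 0, 1, 0, 0, 1.5, 0, 0.8, 0, 0, 0, 0, 0, 0, 0, 0, 0, 0, 0, 0, 0, 0, 0, 0, 0, 0, 0, 0, 0, 0, 0, 0, 0]' > path.dat && python3 jog.py path.dat 50
echo '[0, 0, -6, 0, 0, 0, 0, -9, 0, 0, 0, 0, 0, 0, 0, 0, 0, 0, 0, 0]' > path.dat && python3 jog.py path.dat
python3 - <<'E'
from h import *
go(*bay("yellow",0,.0285),.085,163.74)
E
```

```text
time: 23.3
position: [0.6144, -0.01, 0.0117]
tcp_rot: [0.001, -0.601, 0.799, -0.0]
ft_force: [-1.0, -0.1, 5.0]
width: 0.534
grasp_force: 51.7
time: 23.7
position: [0.6144, -0.0098, 0.087]
tcp_rot: [0.002, -0.601, 0.799, -0.001]
ft_force: [-0.9, 0.4, -2.1]
width: 0.534
grasp_force: 51.7
t 23.7 from [ 0.614 -0.01   0.087] cy 163.9 d [0.2921 0.0741 0.0012] turn 0.003 q6 -0.58 tilt [-0.002 -0.003 -1.   ]
```

```bash
echo '[8.34, 2.12, 0, 0, 0, 8.34, 2.12, 0, 0, 0, 8.34, 2.12, 0, 0, 0, 8.34, 2.12, 0, 0, 0, 8.34, 2.12, 0, 0, 0, 8.34, 2.12, 0, 0, 0, 8.34, 2.12, 0, 0, 0, 0, 0, 0, 0, 0]' > path.dat && python3 jog.py path.dat
echo '[0, 0, 0, 0, 0, 0, 0, 0, 0, 0]' > path.dat && python3 jog.py path.dat
python3 - <<'E'
from h import *
go(*bay("yellow",0,.0285),.0147,163.74)
E
```

```text
time: 24.5
position: [0.4576, -0.2727, 0.0841]
tcp_rot: [-0.001, -0.599, 0.801, 0.001]
ft_force: [-0.6, -0.0, -0.5]
width: 0.534
grasp_force: 51.7
time: 24.7
position: [0.4613, -0.2697, 0.0848]
tcp_rot: [-0.0, -0.601, 0.799, 0.0]
ft_force: [0.2, 0.7, -0.3]
width: 0.532
grasp_force: 51.7
t 24.7 from [ 0.461 -0.27   0.085] cy 163.9 d [-0.0001 -0.001   0.0701] turn 0.003 q6 -0.12 tilt [-0.     0.001 -1.   ]
```

The rows are not in the units I measure in: shifts go in units of 5 mm and turns go in units of 0.25 rad. I convert before sending: 0.03 m is 6, 0.025 m is 5.

```bash
echo '[0, -0.2, 6, 0, 0, 0, 0, 5, 0, 0, 0, 0, 2, 0, 0, 0, 0, 0.6, 0, 0, 0, 0, 0.2, 0, 0, 0, 0, 0, 0, 0]' > path.dat && python3 jog.py path.dat
echo '[0, 0, 0.2, 0, 0, 0, 0, 0, 0, 0]' > path.dat && python3 jog.py path.dat
echo '[0, 0, 0.2, 0, 0, 0, 0, 0, 0, 0]' > path.dat && python3 jog.py path.dat
```

```text
time: 25.3
position: [0.4632, -0.2702, 0.0171]
tcp_rot: [0.0, -0.601, 0.799, -0.001]
ft_force: [-0.0, -0.4, 0.6]
width: 0.531
grasp_force: 51.7
time: 25.5
position: [0.4627, -0.2704, 0.0159]
tcp_rot: [0.0, -0.601, 0.799, -0.0]
ft_force: [-0.1, 0.6, -0.9]
width: 0.538
grasp_force: 51.7
time: 25.7
position: [0.4626, -0.2704, 0.0147]
tcp_rot: [0.0, -0.601, 0.799, -0.0]
ft_force: [-0.7, 0.1, 1.8]
width: 0.531
grasp_force: 51.9
```

Contact has just begun, so one more small step down before release.

In the tool's units: 0.0005 m is 0.1.

```bash
echo '[0, 0, 0.1, 0, 0, 0, 0, 0, 0, 0]' > path.dat && python3 jog.py path.dat
echo '[0, 0, 0, 0, 0.68, 0, 0, 0, 0, 0.68, 0, 0, 0, 0, 0.68, 0, 0, -8, 0, 0.68, 0, 0, -10, 0, 0.7, 6, 0, -10, 0, 0.7, 8, 0, -4, 0, 0.7, 8, 0, 0, 0, 0.7]' > path.dat && python3 jog.py path.dat
echo '[9, 0, 0, 0, 0.7, 9, 0, 0, 0, 0.7, 0, 0, 0, 0, 0.7, 0, 0, 0, 0, 0.7]' > path.dat && python3 jog.py path.dat
python3 - <<'E'
from h import *
from plant import r
for n in("top","scene"):
    c=r.camera(n);np.savez(f"{n}4.npz",**c)
    if n=="top":
        P=cloud(c);cv2.imwrite("pics/t4.png",cv2.resize(c["img"][100:300,90:400,::-1],None,fx=2.5,fy=2.5))
    else:cv2.imwrite("pics/s4.png",cv2.resize(c["img"][100:310,60:350,::-1],None,fx=2.7,fy=2.7))
E
```

```text
time: 25.9
position: [0.4626, -0.2705, 0.0146]
tcp_rot: [0.0, -0.601, 0.799, -0.0]
ft_force: [-1.6, 2.7, 8.8]
width: 0.532
grasp_force: 52.6
time: 26.7
position: [0.4348, -0.3737, 0.1711]
tcp_rot: [0.002, -0.602, 0.798, -0.003]
ft_force: [1.2, -0.0, -0.0]
width: 0.702
grasp_force: 0.0
time: 27.1
position: [0.4071, -0.4591, 0.1659]
tcp_rot: [-0.0, -0.6, 0.8, 0.001]
ft_force: [0.6, 0.3, -0.3]
width: 0.7
grasp_force: 0.0
```

View pics/t4.png

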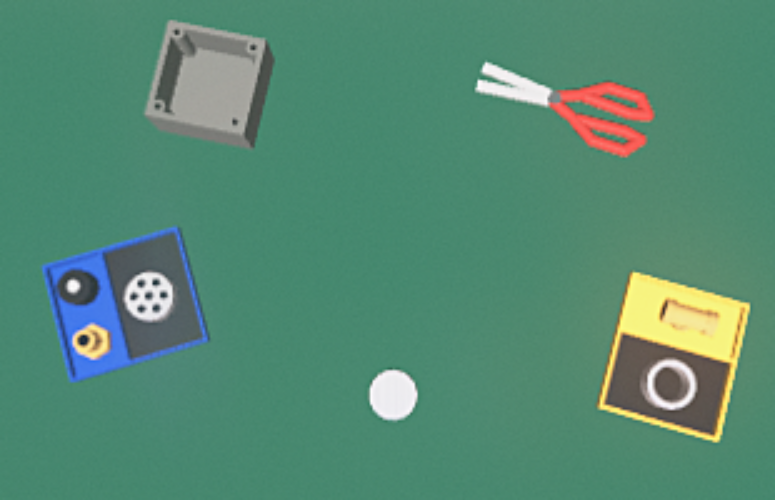

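View pics/s4.png

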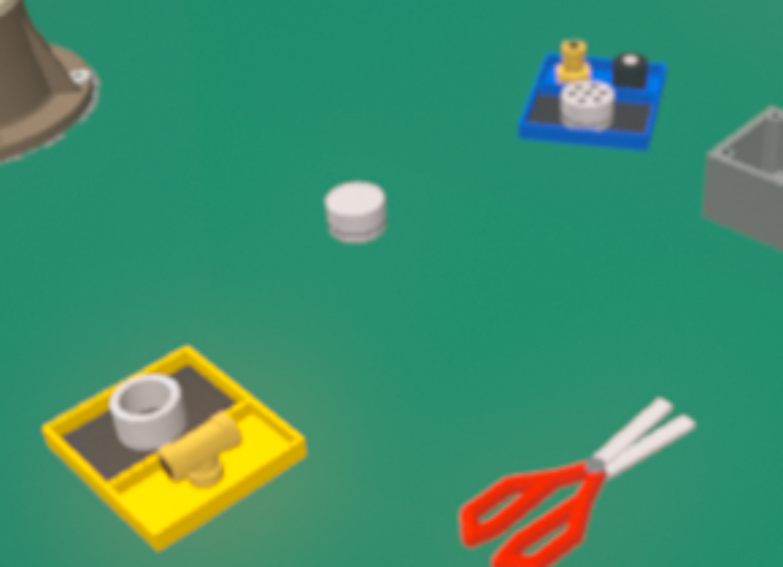

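Both views show all five parts upright in the correct bays and the bystanders where they were. I'll check the part heights in the depth image, then hand in.

Run:
```python
from h import *
c=np.load("top4.npz");P=cloud(c);ok=True
for n,t,x,y,h in(("cap","blue",0,.0285,.031),("hex","blue",.028,-.0395,.043),("knob","blue",-.028,-.0395,.033),("ring","yellow",0,.0285,.031),("tee","yellow",0,-.0395,.043)):
    X,Y=bay(t,x,y);m=(np.hypot(P[...,0]-X,P[...,1]-Y)<.034)&(P[...,2]>h-.008)
    k,d,rc,z=circ(P,m,h);Q=P[m]; A=np.c_[Q[:,:2]-Q[:,:2].mean(0),np.ones(len(Q))];f=np.linalg.lstsq(A,Q[:,2],rcond=None)[0]
    print(n,k.round(1),np.round([X*1e3,Y*1e3],1),round(d,1),z.round(4),"slope",f[:2].round(3)); ok&=abs(z-h)<.006
if ok: print(__import__("plant").r.hand_in())
```

```text
cap [552.6 242.6] [553.7 244.4] 46.5 0.033 slope [0.022 0.029]
hex [508.  300.4] [507.9 301.9] 22.0 0.0445 slope [0.02  0.132]
knob [562.4 317.1] [561.7 317.5] 34.8 0.0349 slope [0.002 0.049]
ring [ 462.3 -266.8] [ 462.2 -269.8] 47.5 0.0316 slope [ 7.677 13.036]
tee [ 527.5 -287.6] [ 527.5 -288.9] 38.8 0.0411 slope [ 1.713 11.359]
the job is handed in; nothing more can be done
None
```

I handed the job in at about 27 s with both kits made up: all five parts were in their bays in the final pictures, and the blank cap, housing and snips looked unmoved. The simulator didn't report a verdict.

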